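# True the sample carousel with the nipple key

### The arm

A 6-joint arm with a two-finger parallel gripper is mounted at the origin on the work surface. World frame = base frame: x ahead of the robot, y to its left, z up, the work surface at z = 0. Lengths are in m, angles in rad, forces in N, time in s.
With the tool pointing down it reaches from about 0.3 to 0.775 m from the base axis. Payload 14.6 kg.
Tool frame: the origin (TCP) lies at the very end of the fingers, on their centre line; the grasp point (between the pads) lies 19 mm behind it; z points along the fingers, y is the line along which they close (so a half turn about z gives the same grasp; the last joint's range is limited). The gripper opens to 94 mm and grips with 3 to 60 N. Pads are 16 mm wide; open, the fingers measure 119 mm over their backs; the gripper's body (75 mm by 177 mm) begins 78 mm behind the grasp point.
Start: joints at [1.25, 0.3, 1.521, -0, 1.321, -0.067], TCP at [0.138, 0.532, 0.205] pointing down, gripper open.
Joint ranges: [-3.03, 3.03], [-0.79, 2.21], [0.23, 2.52], [-1.04, 4.18], [0, 3.07], [-2.55, 2.55]. Speed limits (rad/s): [2.22, 2.22, 2.57, 3.14, 3.14, 3.14].

### API

Orientations are given as [roll, pitch, yaw] about the fixed x, y, z axes, in that order (R = Rz(yaw) Ry(pitch) Rx(roll)).
In Python, from station import ctrl, cams gives the robot as it stands. The module is installed in compiled form; this text tells all that it offers.
- The arm moves only by the tool arm_command, never from a script. Its argument "plan" is a list that holds one entry, the list of rows, each a list of 7 numbers: the shift along the tool's x, y, z in parts of the range, where 1.0 means 800 mm, then the turn, a rotation vector about the tool's x, y, z in a scale on which 1.0 is 2 rad, then the closure, from -1 (fully open) to 1 (shut). A call has 1 to 12 rows; each row is the pose to reach, as a shift and turn from the pose commanded when the call began, along the tool's axes at that moment; what a row does not reach only later rows make up. A row lasts 1/10 s, in which the tool goes at most 50 mm and 8.59 degrees, less where a joint would pass 70% of its speed; a pose out of reach is approached as far as the arm can. A call with a gripper value outside its range is refused whole. The fingers move at their own pace and stop on an object; "squeeze" is the grip in N (left out, the last holds). Time passes only in rows, so rows that repeat a pose let the fingers close. It gives the time, the measured TCP pose, the force, the opening and the grip force at its end, in the units of the state.
- ctrl.get_obs(): the state, without advancing time (a new reading comes with each control period).
- cams.camera(name): name is "scene" or "side" or "wrist"; returns (picture, depth): 384x512x3 uint8, blue, green, red; 384x512 float32, m along the optical axis (not along the pixel's ray), 0 where there is no reading.
- cams.camera_info(name): a dict with "fx", "fy", "cx", "cy" (pixels), "dist_coeffs" ([k1, k2, p1, p2, k3] as OpenCV has them; the pictures are not rectified), "world_to_cam" (4x4, takes a point from world to camera coordinates). Camera axes: x right, y down, z forward; pixel columns grow to the right and rows downward; lengths in m; the calibration is good to about 2 mm. A picture is of the moment at which its call begins: read the wrist's pose just before it. camera_info takes no time and is no camera call; for the wrist camera it gives the pose at the moment of the call.
- ctrl.hand_in(): hands the job in; it is judged then, once.
The state is a dict: "time_s": time; "qpos": joint angles; "joint_vel": joint speeds; "tau": joint torques, N m; "ee_pos": TCP position; "eef_rot": TCP orientation; "force": force on the tool from outside, world axes, zero at the start; "moment": the same for the moment, N m; "grip_width": finger opening in m; "grip_force": force on a finger pad.
Only numpy, scipy, OpenCV 4.12 (cv2) and the standard library are available. Lean on these libraries where they do the work, as an engineer would, in place of code of your own. Each camera call takes 0.05 s, during which the arm holds its last target. There are 200 camera calls.

### The job

Take the orange-handled key from the green mat and tighten the carousel wheel's square spoke nipples (clockwise from above) in order: first the red one by one quarter turn, then the yellow one by two quarter turns, leaving the blue one as it is. Feel the key onto each nipple gently (the key must never push a nipple with more than about 15 N, nor the rim with more than 25 N), and turn the nipples only with the key, keeping the fingers off the wheel. Finally stand the key upright on the green mat again, near its middle, and let go; leave everything else where it is.

Things in the scene. Friction and masses are not known exactly. Their poses are not given: they have to be found in the camera images.
- key: steel nipple key with an orange grip, 84 mm tall, 0.15 kg, standing upright; origin: centre of its underside, z up its axis. Lowest 22 mm: socket 32 x 32 mm outside, square hole 21.6 x 21.6 mm open at the bottom, 14 mm deep, sides along the key's x and y. On a nipple: 1.8 mm play all round, 0.23 rad turning play either way from square; fully on, its underside rests on the rim
- key_grip (a point): where to pinch the key across its grip: on its axis, 68 mm above its underside, axes as the key. The orange grip is a paddle 50 mm long (key's x), 12 mm thick (key's y), from 56 to 84 mm above the underside; below it a round shaft 12 mm thick down to the socket
- mat: green mat fixed to the bench, 120 x 120 mm, 3 mm thick; origin at the centre of its underside
- wheel: the carousel wheel, fixed flat on a low foot, it does not turn: white rim 250 mm outside, 170 mm inside, top face 45 mm above the bench, thin spokes, aluminium hub 64 mm across rising to 54 mm. Origin: on its axis at bench level. The three nipples stand 105 mm from the axis, 120 degrees apart
- red_nipple (a point): the nipple to do first, on a red disc (43 mm across) painted on the rim. Point: on its turning axis at the rim's top face, 45 mm above the bench. Its brass square head, 18 x 18 mm with a red patch on top, stands 12 mm above the rim and turns about the vertical. How its flats lie is NOT told by this point's axes; it differs in every run and for every nipple: see it or feel for it
- yellow_nipple (a point): the nipple to do second, on a yellow disc (43 mm across) painted on the rim. Point: on its turning axis at the rim's top face, 45 mm above the bench. Its brass square head, 18 x 18 mm with a yellow patch on top, stands 12 mm above the rim and turns about the vertical. How its flats lie is NOT told by this point's axes; it differs in every run and for every nipple: see it or feel for it
- blue_nipple (a point): the nipple to leave alone, on a blue disc (43 mm across) painted on the rim. Point: on its turning axis at the rim's top face, 45 mm above the bench. Its brass square head, 18 x 18 mm with a blue patch on top, stands 12 mm above the rim and turns about the vertical. How its flats lie is NOT told by this point's axes; it differs in every run and for every nipple: see it or feel for it
- red_turn (a joint): turn of the red nipple since the start: 0 at the start, grows clockwise seen from above, 1.571 is a quarter turn. Steady friction of about 0.12 N m; it stays where left
- yellow_turn (a joint): turn of the yellow nipple since the start: 0 at the start, grows clockwise seen from above, 1.571 is a quarter turn. Steady friction of about 0.12 N m; it stays where left
- blue_turn (a joint): turn of the blue nipple since the start: 0 at the start, grows clockwise seen from above, 1.571 is a quarter turn. Steady friction of about 0.12 N m; it stays where left
- red_press (a joint): how far the red nipple's sprung head is pressed down (m), 0 at rest: 2 N to start, then 2 N per mm (15 N at 6.5 mm), stop at 8 mm. A key not in line with the flats rides on the head and sinks it; when the flats come in line the head pops up into the socket. In line, the key slides down over it freely
- yellow_press (a joint): how far the yellow nipple's sprung head is pressed down (m), 0 at rest: 2 N to start, then 2 N per mm (15 N at 6.5 mm), stop at 8 mm. A key not in line with the flats rides on the head and sinks it; when the flats come in line the head pops up into the socket. In line, the key slides down over it freely
- blue_press (a joint): how far the blue nipple's sprung head is pressed down (m), 0 at rest: 2 N to start, then 2 N per mm (15 N at 6.5 mm), stop at 8 mm. A key not in line with the flats rides on the head and sinks it; when the flats come in line the head pops up into the socket. In line, the key slides down over it freely
- reagent: reagent bottle, 52 mm across, 110 mm tall, blue cap; a bystander, leave it where it is; origin at its underside's centre
- beaker: glass beaker, 70 mm across, 85 mm tall; a bystander, leave it where it is; origin at its underside's centre
- driver: red-handled screwdriver, about 190 mm long, lying on the bench; a bystander, leave it where it is; origin at its underside's centre
- spare_ring: loose brass ring, 44 mm across, 12 mm thick; a bystander, leave it where it is; origin at its underside's centre
- slide_box: blue slide box, 90 x 60 x 35 mm; a bystander, leave it where it is; origin at its underside's centre
- jar: jar with white lid, 56 mm across, 60 mm tall; a bystander, leave it where it is; origin at its underside's centre
- block: grey steel block, 50 x 50 x 30 mm; a bystander, leave it where it is; origin at its underside's centre
There are look-alikes about, which are no part of the job. Several things have the shape of the key; the one meant has the colours described above. Several things look just like the mat: the one meant starts farthest from the robot's base.

How it is judged:
By the outcome, as a careful person would: the job done as asked, in the order asked, and still so for the second after the job is handed in, with the robot touching nothing.
It also fails if it takes over 72 s, if anything falls off the work surface, if the arm or the gripper's body presses on something with over 40 N, if the wrist force passes 120 N, or if a joint passes its speed limit or range.

## Working session

There is one attempt and no reset: what is moved stays moved. The work goes in short steps, Python scripts to look and compute and a tool call to move; the robot and the scene stay as the last step left them, time stands still between calls to the robot, and variables do not carry over. Pictures are saved under pics/ and viewed, at most 10 in all, crops included, and the job is handed in when it is done.

Besides the shell and the picture viewer there is one more tool, called after ">>>" as a command line: name --argument value ..., lists and objects as JSON in quotes. arm_command: Moves the arm, as the interface text tells. Its arguments: {"type":"object","properties":{"plan":{"type":"array"},"squeeze":{"type":"number"}},"required":["plan"]}

```bash
mkdir -p pics; cat > h.py <<'E'
import numpy as np, cv2
from station import ctrl, cams
def ray(name,u,v,info=None):
    i=info or cams.camera_info(name)
    K=np.array([[i["fx"],0,i["cx"]],[0,i["fy"],i["cy"]],[0,0,1]],float)
    p=cv2.undistortPoints(np.array([[[u,v]]],float),K,np.array(i["dist_coeffs"],float))[0,0]
    T=np.linalg.inv(np.array(i["world_to_cam"]))
    return T[:3,3],T[:3,:3]@np.array([p[0],p[1],1])
def at_z(name,u,v,z,info=None):
    o,d=ray(name,u,v,info); return o+d*(z-o[2])/d[2]
def proj(name,P,info=None):
    i=info or cams.camera_info(name); W=np.array(i["world_to_cam"])
    K=np.array([[i["fx"],0,i["cx"]],[0,i["fy"],i["cy"]],[0,0,1]],float)
    return cv2.projectPoints(np.atleast_2d(np.array(P,float)),cv2.Rodrigues(W[:3,:3])[0],W[:3,3],K,np.array(i["dist_coeffs"],float))[0][:,0]
E
python3 - <<'E'
from h import *
o=ctrl.get_obs(); print({k:np.round(v,3) for k,v in o.items()})
ims=[]
for n in("scene","side","wrist"):
    im,d=cams.camera(n); cv2.imwrite(f"pics/{n}.png",im); np.save(n+"_d.npy",d)
    ims.append(im)
    i=cams.camera_info(n); print(n,i["fx"],np.round(np.linalg.inv(i["world_to_cam"]),3).tolist())
cv2.imwrite("pics/scene2.png",cv2.resize(ims[0],(800,600),interpolation=cv2.INTER_CUBIC))
E
```

```text
{'time_s': np.float64(0.0), 'qpos': array([ 1.25 ,  0.3  ,  1.522,  0.   ,  1.321, -0.067]), 'joint_vel': array([-0.   ,  0.   ,  0.   , -0.001,  0.001, -0.   ]), 'tau': array([ 3.0000e-03, -5.3180e+01, -3.5273e+01,  7.1000e-02,  2.4000e-02,
       -0.0000e+00]), 'ee_pos': array([0.138, 0.532, 0.205]), 'eef_rot': array([-3.14 , -0.   ,  2.888]), 'force': array([-0.241,  0.559,  0.478]), 'moment': array([-0.041,  0.   ,  0.001]), 'grip_force': np.float64(0.0), 'grip_width': np.float64(0.094)}
scene 413.4960393134967 [[0.466, 0.561, -0.684, 1.125], [0.885, -0.283, 0.371, -0.34], [0.014, -0.778, -0.628, 0.677], [0.0, 0.0, 0.0, 1.0]]
side 411.0230816470771 [[0.743, -0.388, 0.545, -0.135], [-0.669, -0.422, 0.612, -0.597], [-0.008, -0.819, -0.573, 0.688], [0.0, 0.0, 0.0, 1.0]]
wrist 307.7513198938107 [[0.251, 0.94, 0.231, 0.071], [0.968, -0.244, -0.06, 0.55], [0.0, 0.239, -0.971, 0.385], [0.0, 0.0, 0.0, 1.0]]
```

View pics/scene2.png

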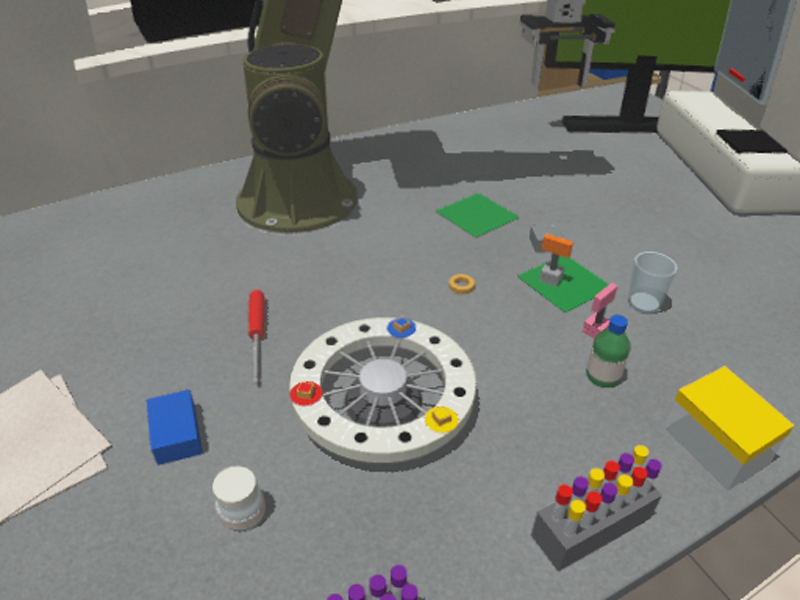

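View pics/side.png

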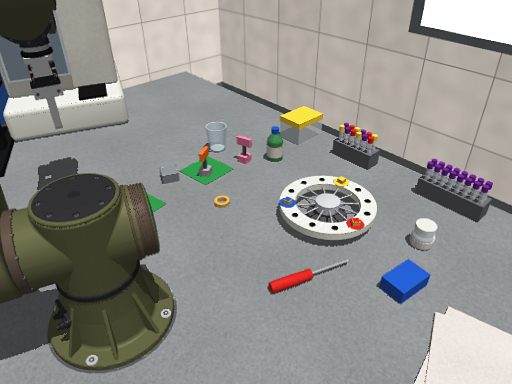

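The scene view (800 px) shows the orange key at (555,255) on the farther green mat (565,282), a pink look-alike at (600,310), and the nipples red (306,391), yellow (441,418) and blue (402,327). The block stands just behind the key. I'll measure by colour and depth.

```bash
cat >> h.py <<'E'
def cloud(name,d,info=None):
    i=info or cams.camera_info(name)
    K=np.array([[i["fx"],0,i["cx"]],[0,i["fy"],i["cy"]],[0,0,1]],float)
    h,w=d.shape; g=np.stack(np.meshgrid(np.arange(w),np.arange(h)),-1).reshape(-1,1,2).astype(float)
    p=cv2.undistortPoints(g,K,np.array(i["dist_coeffs"],float))[:,0]
    P=np.c_[p,np.ones(len(p))]*d.reshape(-1,1); T=np.linalg.inv(np.array(i["world_to_cam"]))
    return (P@T[:3,:3].T+T[:3,3]).reshape(h,w,3)
E
python3 - <<'E'
from h import *
for n in("scene","side"):
    im=cv2.imread(f"pics/{n}.png"); d=np.load(n+"_d.npy"); P=cloud(n,d)
    hsv=cv2.cvtColor(im,cv2.COLOR_BGR2HSV); H,S,V=cv2.split(hsv)
    R=np.linalg.norm(P[...,:2],axis=-1); ok=(d>0)&(R<0.9)
    def rep(lbl,m):
        k,l,st,c=cv2.connectedComponentsWithStats((m&ok).astype(np.uint8))
        for j in range(1,k):
            if st[j,4]<25: continue
            q=P[l==j]; r=cv2.minAreaRect(q[:,:2].astype(np.float32)*1000)
            print(n,lbl,st[j,4],np.round(c[j]),"mean",np.round(q.mean(0),3),"z",np.round(np.percentile(q[:,2],[5,95]),3),"rect",np.round(r[0]),np.round(r[1]),round(r[2],1))
    rep("orange",(H>5)&(H<14)&(S>190)&(V>90))
    rep("mat",(H>55)&(H<80)&(S>130)&(P[...,2]<0.015))
    rep("white",(S<40)&(V>150)&(abs(P[...,2]-.045)<.006))
    for c,a,b in(("red",0,5),("yel",24,32),("blue",105,120)):
        rep(c,(H>=a)&(H<=b)&(S>150)&(abs(P[...,2]-.047)<.012))
    m=ok&(S<40)&(V>150)&(abs(P[...,2]-.045)<.004)
    q=P[m]; q=q[np.abs(np.linalg.norm(q[:,:2]-np.median(q[:,:2],0),axis=1))<.16]
    print("circle",np.round(cv2.minEnclosingCircle(q[:,:2].astype(np.float32)),3) if 0 else cv2.minEnclosingCircle(q[:,:2].astype(np.float32)))
im=cv2.imread("pics/scene.png"); a=cv2.resize(im[135:215,325:425],(800,600)[:2],interpolation=cv2.INTER_CUBIC)
w=cv2.imread("pics/wrist.png"); s=cv2.imread("pics/side.png")[130:195,150:260]
cv2.imwrite("pics/c1.png",np.hstack([cv2.resize(a,(400,320)),cv2.resize(s,(400,320),interpolation=cv2.INTER_CUBIC)]))
E
```

```text
scene orange 132 [356. 157.] mean [0.461 0.298 0.078] z [0.064 0.087] rect [459. 298.] [46. 14.] 33.0
scene mat 733 [305. 137.] mean [0.219 0.3   0.003] z [0.    0.006] rect [217. 300.] [118. 124.] 11.9
scene mat 854 [363. 182.] mean [0.485 0.315 0.004] z [0.001 0.006] rect [476. 318.] [119. 121.] 4.1
scene white 944 [214. 221.] mean [ 0.488 -0.113  0.045] z [0.043 0.047] rect [ 490. -109.] [ 71. 199.] 18.9
scene white 1036 [287. 235.] mean [0.596 0.009 0.045] z [0.043 0.047] rect [590.   7.] [ 71. 199.] 80.4
scene white 28 [254. 234.] mean [ 0.566 -0.055  0.049] z [0.041 0.051] rect [562. -51.] [40. 20.] 3.0
scene white 136 [241. 244.] mean [ 0.579 -0.092  0.049] z [0.04  0.051] rect [570. -92.] [82. 52.] 42.8
scene white 1432 [233. 276.] mean [ 0.647 -0.142  0.045] z [0.042 0.047] rect [ 641. -140.] [201.  72.] 49.9
scene red 164 [196. 252.] mean [ 0.557 -0.184  0.048] z [0.044 0.057] rect [ 554. -183.] [40. 39.] 50.0
scene yel 204 [282. 268.] mean [ 0.676 -0.048  0.048] z [0.044 0.058] rect [673. -46.] [41. 40.] 85.5
scene blue 72 [256. 211.] mean [ 0.502 -0.016  0.046] z [0.044 0
[... 1527 characters left out ...]
. 207.] 18.0
side white 25 [430. 235.] mean [ 0.648 -0.329  0.046] z [0.04  0.051] rect [ 650. -329.] [ 5. 24.] 68.3
side red 103 [355. 223.] mean [ 0.549 -0.184  0.048] z [0.043 0.058] rect [ 549. -183.] [36. 41.] 31.1
side yel 50 [341. 183.] mean [ 0.667 -0.049  0.045] z [0.043 0.047] rect [667. -48.] [31. 39.] 38.9
side blue 78 [287. 202.] mean [ 0.489 -0.012  0.048] z [0.043 0.057] rect [491. -11.] [33. 40.] 38.8
side blue 189 [402. 271.] mean [ 0.508 -0.343  0.036] z [0.035 0.037] rect [ 505. -344.] [37. 88.] 79.8
side blue 25 [386. 277.] mean [ 0.468 -0.329  0.036] z [0.035 0.037] rect [ 468. -330.] [15. 16.] 85.0
circle ((0.5718016028404236, -0.07961013168096542), 0.12808309495449066)
```

View pics/c1.png

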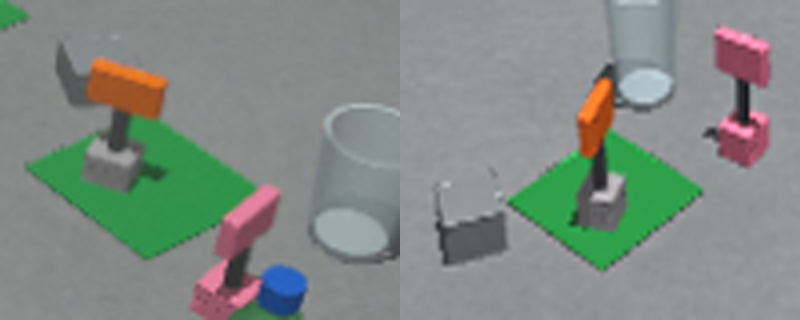

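```bash
cat >> h.py <<'E'
from scipy.spatial.transform import Rotation as Ro
def to(pos,yaw_deg):
    o=ctrl.get_obs(); R=Ro.from_euler("xyz",o["eef_rot"]); T=Ro.from_euler("xyz",[np.pi,0,np.radians(yaw_deg)])
    print("t",round(float(o["time_s"]),2),"shift mm",np.round(R.inv().apply(np.array(pos)-o["ee_pos"])*1000,1),"rotvec",np.round((R.inv()*T).as_rotvec(),3),"| yaw",round(np.degrees(o["eef_rot"][2]),2),"q6",round(o["qpos"][5],3),"F",np.round(o["force"],2))
E
python3 -c "
from h import *
to([.455,.298,.2],213)"
```

```text
t 0.15 shift mm [-365.6 -147.1    5.1] rotvec [-0.001 -0.    -0.83 ] | yaw 165.46 q6 -0.067 F [-0.26 -0.34  0.42]
```

The rows are not in the units I measure in: shifts go in shares of 800 mm and turns go in shares of 2 rad. I convert before sending: -366 mm / 800 = -0.4575, -147 mm / 800 = -0.1838, -0.83 rad / 2 = -0.415.

>>> arm_command --plan '[[[-0.4575, -0.1838, 0.0063, 0, 0, -0.415, -1], [-0.4575, -0.1838, 0.0063, 0, 0, -0.415, -1], [-0.4575, -0.1838, 0.0063, 0, 0, -0.415, -1], [-0.4575, -0.1838, 0.0063, 0, 0, -0.415, -1], [-0.4575, -0.1838, 0.0063, 0, 0, -0.415, -1], [-0.4575, -0.1838, 0.0063, 0, 0, -0.415, -1], [-0.4575, -0.1838, 0.0063, 0, 0, -0.415, -1], [-0.4575, -0.1838, 0.0063, 0, 0, -0.415, -1], [-0.4575, -0.1838, 0.0063, 0, 0, -0.415, -1], [-0.4575, -0.1838, 0.0063, 0, 0, -0.415, -1], [-0.4575, -0.1838, 0.0063, 0, 0, -0.415, -1], [-0.4575, -0.1838, 0.0063, 0, 0, -0.415, -1]]]'

```text
time_s: 1.35
ee_pos: [0.4546, 0.2989, 0.2004]
eef_rot: [3.141, -0.0, -2.564]
force: [-0.9, 0.0, 0.0]
grip_width: 0.0941
grip_force: 0.0
```

```bash
cat >> h.py <<'E'
def snap(tag):
    i=cams.camera_info("wrist"); im,d=cams.camera("wrist"); cv2.imwrite(f"pics/{tag}.png",im); return im,cloud("wrist",d,i),i
E
python3 - <<'E'
from h import *
im,P,i=snap("w1")
cv2.imwrite("pics/w1b.png",cv2.resize(im,(768,576)))
H,S,V=cv2.split(cv2.cvtColor(im,cv2.COLOR_BGR2HSV))
for lbl,m in(("orange",(H>5)&(H<14)&(S>190)&(V>60)),("orangetop",(H>5)&(H<14)&(S>190)&(P[...,2]>.083)),("mat",(H>55)&(H<80)&(S>130)&(P[...,2]<0.01))):
    q=P[m]; q=q[np.linalg.norm(q[:,:2]-[.465,.31],axis=1)<.12]
    r=cv2.minAreaRect(q[:,:2].astype(np.float32)*1000); print(lbl,len(q),np.round(q.mean(0),4),r,np.round(np.percentile(q[:,2],[5,95]),3))
to([.455,.298,.2],213)
E
```

```text
orange 288 [0.461  0.305  0.0895] ((435.6888122558594, 288.88055419921875), (94.48770904541016, 9.830827713012695), 32.85174560546875) [0.086 0.089]
orangetop 280 [0.4618 0.3054 0.0898] ((435.6888122558594, 288.88055419921875), (94.48770904541016, 9.830827713012695), 32.85174560546875) [0.086 0.089]
mat 7055 [0.4713 0.3211 0.0037] ((472.3526916503906, 320.406494140625), (117.67303466796875, 117.57730102539062), 6.941051483154297) [0.002 0.005]
t 1.4 shift mm [ 0.2 -1.1  0.5] rotvec [ 0.    -0.     0.002] | yaw -146.91 q6 -1.634 F [ 0.26 -0.21  0.53]
```

View pics/w1b.png

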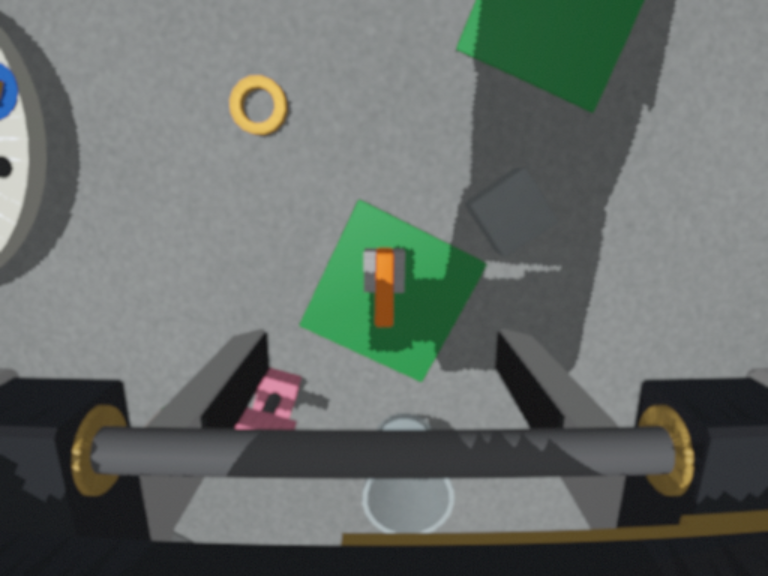

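The wrist view shows the orange paddle upright at (384,288), with ends at about rows 249 and 327 and columns 375–394. The fingers straddle it and the pink key is clear to the left.

```bash
python3 - <<'E'
from h import *
im=cv2.imread("pics/w1.png");i=cams.camera_info("wrist")
H,S,V=cv2.split(cv2.cvtColor(im,cv2.COLOR_BGR2HSV))
m=((H>3)&(H<16)&(S>170)).astype(np.uint8); m[:150]=0; m[230:]=0;m[:,:230]=0;m[:,290:]=0
ys,xs=np.nonzero(m); r=cv2.minAreaRect(np.c_[xs,ys].astype(np.float32)); print(r)
for p in cv2.boxPoints(r): print(np.round(at_z("wrist",*p,.087,i),4))
c=at_z("wrist",*r[0],.087,i);print(c)
ee=ctrl.get_obs()["ee_pos"]; print(proj("wrist",[ee,ee+[0,0,-.113]],i))
to([c[0],c[1],.052],213)
E
```

```text
((255.49996948242188, 190.99998474121094), (49.99999237060547, 10.999998092651367), 90.0)
[0.4361 0.2823 0.087 ]
[0.4304 0.2911 0.087 ]
[0.4724 0.3188 0.087 ]
[0.4784 0.3096 0.087 ]
[0.45390699 0.30016095 0.087     ]
[[253.97564624 232.53719349]
 [254.11496341 191.05810506]]
t 1.4 shift mm [-1.000e-01  1.300e+00  1.485e+02] rotvec [ 0.    -0.     0.002] | yaw -146.91 q6 -1.634 F [ 0.26 -0.21  0.53]
```

In the tool's units: 148 mm / 800 = 0.185, 130 mm / 800 = 0.1625.

>>> arm_command --plan '[[[0, 0.0013, 0.0625, 0, 0, 0, -1], [0, 0.0013, 0.125, 0, 0, 0, -0.6], [0, 0.0013, 0.1625, 0, 0, 0, -0.6], [0, 0.0013, 0.185, 0, 0, 0, -0.6], [0, 0.0013, 0.185, 0, 0, 0, -0.6], [0, 0.0013, 0.185, 0, 0, 0, 1], [0, 0.0013, 0.185, 0, 0, 0, 1], [0, 0.0013, 0.185, 0, 0, 0, 1], [0, 0.0013, 0.185, 0, 0, 0, 1], [0, 0.0013, 0.185, 0, 0, 0, 1], [0, 0.0013, 0.185, 0, 0, 0, 1], [0, 0.0013, 0.185, 0, 0, 0, 1]]]' --squeeze 45

```text
time_s: 2.6
ee_pos: [0.455, 0.299, 0.0525]
eef_rot: [3.142, 0.0, -2.565]
force: [-0.8, 0.2, 0.0]
grip_width: 0.0228
grip_force: 0.0
```

```bash
python3 -c "
from h import *
print({k:np.round(v,3) for k,v in ctrl.get_obs().items()})"
```

```text
{'time_s': np.float64(2.6), 'qpos': array([ 0.514,  0.464,  1.682,  0.   ,  0.996, -1.633]), 'joint_vel': array([ 0.001, -0.   ,  0.001, -0.001, -0.002, -0.   ]), 'tau': array([ 7.0000e-03, -5.6552e+01, -2.9431e+01, -1.7000e-02,  7.5000e-02,
        0.0000e+00]), 'ee_pos': array([0.455, 0.299, 0.053]), 'eef_rot': array([ 3.142,  0.   , -2.565]), 'force': array([-0.775,  0.163,  0.028]), 'moment': array([ 0.055, -0.003,  0.065]), 'grip_force': np.float64(0.0), 'grip_width': np.float64(0.023)}
```

In the tool's units: -120 mm / 800 = -0.15, -90 mm / 800 = -0.1125.

>>> arm_command --plan '[[[0, 0, 0, 0, 0, 0, 1], [0, 0, 0, 0, 0, 0, 1], [0, 0, 0, 0, 0, 0, 1], [0, 0, 0, 0, 0, 0, 1], [0, 0, 0, 0, 0, 0, 1], [0, 0, -0.025, 0, 0, 0, 1], [0, 0, -0.0625, 0, 0, 0, 1], [0, 0, -0.1125, 0, 0, 0, 1], [0, 0, -0.15, 0, 0, 0, 1], [0, 0, -0.15, 0, 0, 0, 1]]]'

```text
time_s: 3.6
ee_pos: [0.4563, 0.2998, 0.1766]
eef_rot: [-3.141, 0.007, -2.565]
force: [0.3, 0.7, -2.0]
grip_width: 0.0118
grip_force: 45.0
```

```bash
python3 - <<'E'
from h import *
o=ctrl.get_obs();print(o["force"],o["grip_width"],o["grip_force"])
# look-poses: camera above each nipple; camera is ~70mm toward tool +x, viewing 0.13 ahead of optical tilt
to([.573,-.080,.25],180)
E
```

```text
[ 0.33474352  0.7171658  -2.04064148] 0.01175599258609236 44.9995821621269
t 3.6 shift mm [ 108.6 -382.1  -73.9] rotvec [0.002 0.007 0.576] | yaw -146.98 q6 -1.633 F [ 0.33  0.72 -2.04]
```

```bash
python3 -c "
from h import *
to([.62,-.183,.17],180)"
```

```text
t 3.6 shift mm [ 125.9 -494.1    6. ] rotvec [0.002 0.007 0.576] | yaw -146.98 q6 -1.633 F [ 0.33  0.72 -2.04]
```

In the tool's units: -494 mm / 800 = -0.6175, 126 mm / 800 = 0.1575, 0.576 rad / 2 = 0.288.

>>> arm_command --plan '[[[0.1575, -0.6175, 0.0075, 0.001, 0.0035, 0.288, 1], [0.1575, -0.6175, 0.0075, 0.001, 0.0035, 0.288, 1], [0.1575, -0.6175, 0.0075, 0.001, 0.0035, 0.288, 1], [0.1575, -0.6175, 0.0075, 0.001, 0.0035, 0.288, 1], [0.1575, -0.6175, 0.0075, 0.001, 0.0035, 0.288, 1], [0.1575, -0.6175, 0.0075, 0.001, 0.0035, 0.288, 1], [0.1575, -0.6175, 0.0075, 0.001, 0.0035, 0.288, 1], [0.1575, -0.6175, 0.0075, 0.001, 0.0035, 0.288, 1], [0.1575, -0.6175, 0.0075, 0.001, 0.0035, 0.288, 1], [0.1575, -0.6175, 0.0075, 0.001, 0.0035, 0.288, 1], [0.1575, -0.6175, 0.0075, 0.001, 0.0035, 0.288, 1], [0.1575, -0.6175, 0.0075, 0.001, 0.0035, 0.288, 1]]]'

```text
time_s: 4.8
ee_pos: [0.618, -0.1852, 0.1646]
eef_rot: [-3.138, -0.008, 3.14]
force: [1.2, 0.5, -2.0]
grip_width: 0.0116
grip_force: 45.0
```

```bash
cat >> h.py <<'E'
def head(im,P,i,c,up=.051):
    m=((P[...,2]>up)&(P[...,2]<.064)&(np.linalg.norm(P[...,:2]-c,axis=-1)<.02)).astype(np.uint8)
    ys,xs=np.nonzero(m); w=np.array([at_z("wrist",x,y,.057,i)[:2] for x,y in zip(xs,ys)])*1000
    r=cv2.minAreaRect(w.astype(np.float32)); print("head",len(w),np.round(np.median(P[m>0],0),4),np.round(r[0],1),np.round(r[1],1),round(r[2],1)); return r
E
python3 - <<'E'
from h import *
im,P,i=snap("w2"); to([.553,-.183,.12],180)
r=head(im,P,i,[.552,-.183])
u=proj("wrist",[.552,-.183,.05],i)[0].astype(int); print(u)
c=im[max(u[1]-50,0):u[1]+50,max(u[0]-60,0):u[0]+60]
cv2.imwrite("pics/w2c.png",np.hstack([cv2.resize(c,(480,400),interpolation=cv2.INTER_CUBIC),cv2.resize(im,(320,400))]))
E
```

```text
t 4.85 shift mm [64.6  0.7 45.6] rotvec [-0.003 -0.008 -0.001] | yaw 179.97 q6 -1.912 F [-0.36  0.33 -1.51]
head 393 [ 0.5526 -0.1834  0.058 ] [ 553.  -183.3] [18.1 18. ] 52.0
[256 123]
```

View pics/w2c.png

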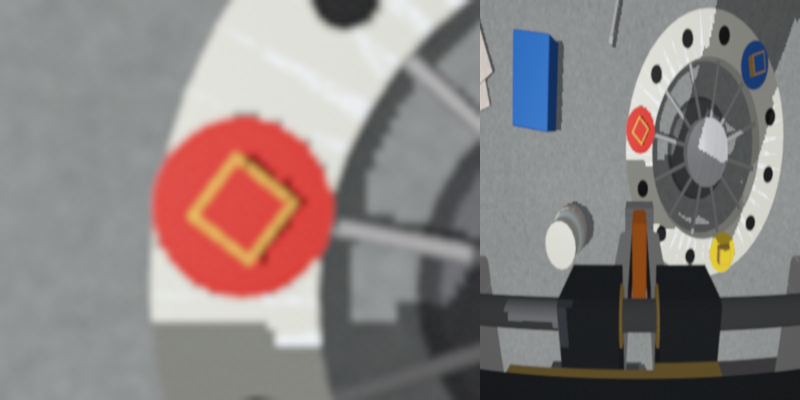

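Wrist picture: the red nipple is a clean diamond with its centre at (243,210) of the crop. Depth puts it at (553.0,-183.3) mm with flats at 52°. I'll align the key at yaw 142°.

In the tool's units: 65 mm / 800 = 0.0813, 46 mm / 800 = 0.0575, 0.663 rad / 2 = 0.3315.

>>> arm_command --plan '[[[0.0813, 0.0013, 0.025, -0.0015, -0.004, 0.3315, 1], [0.0813, 0.0013, 0.0575, -0.0015, -0.004, 0.3315, 1], [0.0813, 0.0013, 0.0575, -0.0015, -0.004, 0.3315, 1], [0.0813, 0.0013, 0.0575, -0.0015, -0.004, 0.3315, 1], [0.0813, 0.0013, 0.0575, -0.0015, -0.004, 0.3315, 1], [0.0813, 0.0013, 0.0575, -0.0015, -0.004, 0.3315, 1], [0.0813, 0.0013, 0.0575, -0.0015, -0.004, 0.3315, 1], [0.0813, 0.0013, 0.0575, -0.0015, -0.004, 0.3315, 1], [0.0813, 0.0013, 0.0575, -0.0015, -0.004, 0.3315, 1]]]'

```text
time_s: 5.75
ee_pos: [0.5531, -0.1827, 0.1208]
eef_rot: [-3.14, 0.004, 2.48]
force: [0.4, -0.0, -0.5]
grip_width: 0.0116
grip_force: 45.0
```

```bash
python3 -c "
from h import *
to([.553,-.1833,.102],142); print(ctrl.get_obs()['ee_pos'],ctrl.get_obs()['eef_rot'])"
```

```text
t 5.75 shift mm [-0.2 -0.5 18.8] rotvec [-0.001  0.004  0.002] | yaw 142.11 q6 -1.289 F [ 0.36 -0.03 -0.47]
[ 0.55310393 -0.18272095  0.12082945] [-3.1401515   0.00398838  2.48020135]
```

In the tool's units: 18 mm / 800 = 0.0225, 16 mm / 800 = 0.02, 0.004 rad / 2 = 0.002.

>>> arm_command --plan '[[[0, -0.0006, 0.0075, 0, 0.002, 0, 1], [0, -0.0006, 0.0125, 0, 0.002, 0, 1], [0, -0.0006, 0.015, 0, 0.002, 0, 1], [0, -0.0006, 0.0175, 0, 0.002, 0, 1], [0, -0.0006, 0.02, 0, 0.002, 0, 1], [0, -0.0006, 0.0225, 0, 0.002, 0, 1], [0, -0.0006, 0.0225, 0, 0.002, 0, 1], [0, -0.0006, 0.0225, 0, 0.002, 0, 1], [0, -0.0006, 0.0225, 0, 0.002, 0, 1]]]'

```text
time_s: 6.65
ee_pos: [0.5529, -0.1836, 0.103]
eef_rot: [-3.14, 0.0, 2.479]
force: [0.1, -0.6, -1.6]
grip_width: 0.0115
grip_force: 45.0
```

```bash
python3 -c "
from h import *
to([.553,-.1833,.0945],142); print(ctrl.get_obs()['ee_pos'],ctrl.get_obs()['moment'])"
```

```text
t 6.65 shift mm [0.1 0.3 8.5] rotvec [-0.001  0.     0.   ] | yaw 142.03 q6 -1.29 F [ 0.13 -0.63 -1.57]
[ 0.55293293 -0.18355009  0.10297689] [-0.00969213 -0.001703   -0.06736696]
```

In the tool's units: 7 mm / 800 = 0.0088, 5.5 mm / 800 = 0.0069.

>>> arm_command --plan '[[[0, 0, 0.0025, 0, 0, 0, 1], [0, 0, 0.005, 0, 0, 0, 1], [0, 0, 0.0069, 0, 0, 0, 1], [0, 0, 0.0088, 0, 0, 0, 1], [0, 0, 0.0088, 0, 0, 0, 1], [0, 0, 0.0088, 0, 0, 0, 1]]]'

```text
time_s: 7.25
ee_pos: [0.5529, -0.1835, 0.0958]
eef_rot: [-3.14, 0.0, 2.479]
force: [-0.1, 0.3, -0.6]
grip_width: 0.0118
grip_force: 45.0
```

In the tool's units: 1.4 rad / 2 = 0.7.

>>> arm_command --plan '[[[0, 0, 0, 0, 0, 0.05, 1], [0, 0, 0, 0, 0, 0.11, 1], [0, 0, 0, 0, 0, 0.17, 1], [0, 0, 0, 0, 0, 0.23, 1], [0, 0, 0, 0, 0, 0.29, 1], [0, 0, 0, 0, 0, 0.35, 1], [0, 0, 0, 0, 0, 0.41, 1], [0, 0, 0, 0, 0, 0.47, 1], [0, 0, 0, 0, 0, 0.53, 1], [0, 0, 0, 0, 0, 0.59, 1], [0, 0, 0, 0, 0, 0.65, 1], [0, 0, 0, 0, 0, 0.7, 1]]]'

```text
time_s: 8.45
ee_pos: [0.5535, -0.1827, 0.0958]
eef_rot: [3.141, -0.0, 1.074]
force: [5.5, 5.2, -4.4]
grip_width: 0.0117
grip_force: 45.0
```

```bash
python3 -c "
from h import *
to([.553,-.1833,.0958],39); o=ctrl.get_obs();print(o['ee_pos'],o['moment'],o['grip_width'])"
```

```text
t 8.45 shift mm [-0.8 -0.1 -0. ] rotvec [ 0.    -0.     0.394] | yaw 61.55 q6 0.115 F [ 5.49  5.15 -4.39]
[ 0.55349295 -0.18268966  0.09577627] [ 1.01336139 -1.2131577   0.2129471 ] 0.011742234230205466
```

In the tool's units: 0.394 rad / 2 = 0.197.

>>> arm_command --plan '[[[0, 0, 0, 0, 0, 0.05, 1], [0, 0, 0, 0, 0, 0.1, 1], [0, 0, 0, 0, 0, 0.15, 1], [0, 0, 0, 0, 0, 0.197, 1], [0, 0, 0, 0, 0, 0.197, 1], [0, 0, 0, 0, 0, 0.197, 1], [0, 0, 0, 0, 0, 0.197, 1]]]'

```text
time_s: 9.15
ee_pos: [0.5538, -0.183, 0.0958]
eef_rot: [3.14, -0.001, 0.685]
force: [7.5, 3.2, -6.5]
grip_width: 0.0118
grip_force: 45.0
```

```bash
python3 -c "
from h import *
to([.553,-.1833,.0958],39); o=ctrl.get_obs();print(o['ee_pos'],o['moment'],o['grip_width'])"
```

```text
t 9.15 shift mm [-0.8 -0.3  0. ] rotvec [ 0.001 -0.001  0.004] | yaw 39.25 q6 0.504 F [ 7.49  3.17 -6.46]
[ 0.55382239 -0.18301073  0.0958391 ] [ 0.64523231 -1.5725494   0.06400395] 0.011838301537321318
```

In the tool's units: -70 mm / 800 = -0.0875, -65 mm / 800 = -0.0813, -0.23 rad / 2 = -0.115.

>>> arm_command --plan '[[[-0.001, -0.0004, 0, 0, 0, -0.06, 1], [-0.001, -0.0004, 0, 0, 0, -0.115, 1], [-0.001, -0.0004, 0, 0, 0, -0.115, 1], [-0.001, -0.0004, -0.0125, 0, 0, -0.115, 1], [-0.001, -0.0004, -0.0313, 0, 0, -0.115, 1], [-0.0375, -0.0004, -0.0625, 0, 0, -0.115, 1], [-0.0813, 0, -0.0875, 0, 0, -0.115, 1], [-0.0813, 0, -0.0875, 0, 0, -0.115, 1], [-0.0813, 0, -0.0875, 0, 0, -0.115, 1], [-0.0813, 0, -0.0875, 0, 0, -0.115, 1]]]'

```text
time_s: 10.15
ee_pos: [0.5027, -0.2242, 0.1657]
eef_rot: [-3.141, 0.002, 0.914]
force: [-0.4, 0.0, -1.6]
grip_width: 0.0117
grip_force: 45.0
```

```bash
python3 - <<'E'
from h import *
im,P,i=snap("w3"); head(im,P,i,[.552,-.183]); print(proj("wrist",[.553,-.183,.057],i))
to([.672-.067,-.046,.166],0); to([.672,-.046-.067,.166],90)
E
```

```text
head 398 [ 0.5536 -0.183   0.058 ] [ 553.5 -183.4] [18.1 17.6] 52.6
[[270.88733078 126.00246684]]
t 10.2 shift mm [203.4 -27.6  -0.9] rotvec [-0.     0.002  0.915] | yaw 52.4 q6 0.172 F [-1.07 -0.19 -1.63]
t 10.2 shift mm [191.2  66.4  -1. ] rotvec [-0.002  0.001 -0.656] | yaw 52.4 q6 0.172 F [-1.07 -0.19 -1.63]
```

In the tool's units: 191 mm / 800 = 0.2388, 66 mm / 800 = 0.0825, -0.656 rad / 2 = -0.328.

>>> arm_command --plan '[[[0.2388, 0.0825, -0.0013, 0, 0, -0.328, 1], [0.2388, 0.0825, -0.0013, 0, 0, -0.328, 1], [0.2388, 0.0825, -0.0013, 0, 0, -0.328, 1], [0.2388, 0.0825, -0.0013, 0, 0, -0.328, 1], [0.2388, 0.0825, -0.0013, 0, 0, -0.328, 1], [0.2388, 0.0825, -0.0013, 0, 0, -0.328, 1], [0.2388, 0.0825, -0.0013, 0, 0, -0.328, 1], [0.2388, 0.0825, -0.0013, 0, 0, -0.328, 1]]]'

```text
time_s: 11.0
ee_pos: [0.6709, -0.1139, 0.1668]
eef_rot: [-3.141, 0.001, 1.568]
force: [-0.1, -0.1, -1.5]
grip_width: 0.0115
grip_force: 45.0
```

```bash
python3 - <<'E'
from h import *
im,P,i=snap("w4"); r=head(im,P,i,[.672,-.046]); u=proj("wrist",[.672,-.046,.057],i)[0].astype(int); print(u)
c=im[max(u[1]-50,0):u[1]+50,max(u[0]-60,0):u[0]+60]
cv2.imwrite("pics/w4c.png",np.hstack([cv2.resize(c,(480,400),interpolation=cv2.INTER_CUBIC),cv2.resize(im,(320,400))]))
for k in range(4):
  y=(r[2]+90*k+180)%360-180
  to([r[0][0]/1e3,r[0][1]/1e3,.12],y); print(y)
E
```

```text
head 381 [ 0.6725 -0.0461  0.058 ] [672.6 -46.1] [18.1 17.3] 3.6
[255 120]
t 11.05 shift mm [68.1  1.6 46.9] rotvec [0.000e+00 1.000e-03 1.506e+00] | yaw 89.87 q6 -0.219 F [ 0.49 -0.65 -0.72]
3.6122078895568848
t 11.05 shift mm [68.1  1.6 46.9] rotvec [-0.001  0.001 -0.065] | yaw 89.87 q6 -0.219 F [ 0.49 -0.65 -0.72]
93.61220788955688
t 11.05 shift mm [68.1  1.6 46.9] rotvec [-0.002  0.    -1.636] | yaw 89.87 q6 -0.219 F [ 0.49 -0.65 -0.72]
-176.38779211044312
t 11.05 shift mm [68.1  1.6 46.9] rotvec [2.000e-03 1.000e-03 3.076e+00] | yaw 89.87 q6 -0.219 F [ 0.49 -0.65 -0.72]
-86.38779211044312
```

View pics/w4c.png

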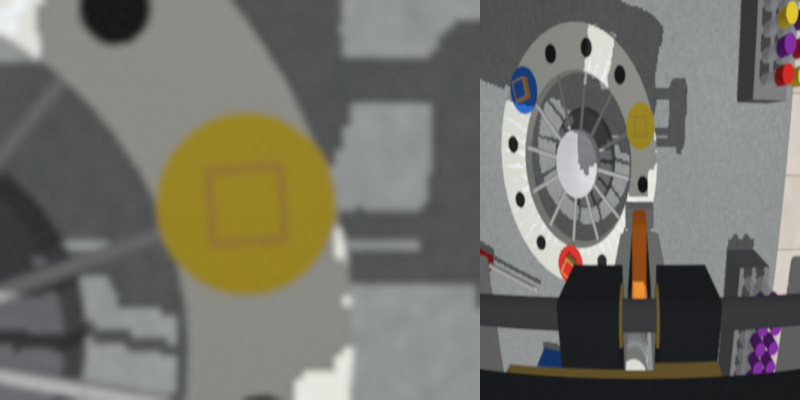

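The yellow nipple is at (245,205) in the crop, nearly square to the view. Depth gives (672.6,-46.1) mm with flats at 3.6°. I'll start at yaw 183.6°, which leaves room for both quarter turns in one go.

In the tool's units: 68 mm / 800 = 0.085, 46 mm / 800 = 0.0575, -1.636 rad / 2 = -0.818.

>>> arm_command --plan '[[[0.085, 0.002, 0.025, 0, 0, -0.818, 1], [0.085, 0.002, 0.0575, 0, 0, -0.818, 1], [0.085, 0.002, 0.0575, 0, 0, -0.818, 1], [0.085, 0.002, 0.0575, 0, 0, -0.818, 1], [0.085, 0.002, 0.0575, 0, 0, -0.818, 1], [0.085, 0.002, 0.0575, 0, 0, -0.818, 1], [0.085, 0.002, 0.0575, 0, 0, -0.818, 1], [0.085, 0.002, 0.0575, 0, 0, -0.818, 1], [0.085, 0.002, 0.0575, 0, 0, -0.818, 1], [0.085, 0.002, 0.0575, 0, 0, -0.818, 1], [0.085, 0.002, 0.0575, 0, 0, -0.818, 1], [0.085, 0.002, 0.0575, 0, 0, -0.818, 1]]]'

```text
time_s: 12.25
ee_pos: [0.6727, -0.0461, 0.121]
eef_rot: [-3.14, -0.0, -3.076]
force: [-0.2, 0.1, -1.0]
grip_width: 0.0117
grip_force: 45.0
```

```bash
python3 -c "
from h import *
to([.6726,-.0461,.102],183.6); print(ctrl.get_obs()['ee_pos'])"
```

```text
t 12.25 shift mm [ 0.1 -0.  19. ] rotvec [-0.001 -0.     0.003] | yaw -176.23 q6 -1.758 F [-0.16  0.08 -0.98]
[ 0.67273498 -0.04606471  0.12104577]
```

In the tool's units: 18 mm / 800 = 0.0225, 16 mm / 800 = 0.02.

>>> arm_command --plan '[[[0, 0, 0.0075, 0, 0, 0, 1], [0, 0, 0.0125, 0, 0, 0, 1], [0, 0, 0.015, 0, 0, 0, 1], [0, 0, 0.0175, 0, 0, 0, 1], [0, 0, 0.02, 0, 0, 0, 1], [0, 0, 0.0225, 0, 0, 0, 1], [0, 0, 0.0225, 0, 0, 0, 1], [0, 0, 0.0225, 0, 0, 0, 1]]]'

```text
time_s: 13.05
ee_pos: [0.6727, -0.0455, 0.1024]
eef_rot: [-3.141, -0.002, -3.076]
force: [-2.3, -0.3, 0.1]
grip_width: 0.0118
grip_force: 45.0
```

In the tool's units: 2 mm / 800 = 0.0025, 1 mm / 800 = 0.0013.

>>> arm_command --plan '[[[0, 0, 0.0013, 0, 0, 0, 1], [0, 0, 0.0025, 0, 0, 0, 1], [0, 0, 0.0025, 0, 0, 0, 1], [0, 0, 0.0025, 0, 0, 0, 1]]]'

```text
time_s: 13.45
ee_pos: [0.6727, -0.0455, 0.1002]
eef_rot: [-3.141, -0.002, -3.076]
force: [-2.9, 0.3, -1.8]
grip_width: 0.0117
grip_force: 45.0
```

In the tool's units: 4 mm / 800 = 0.005, 2 mm / 800 = 0.0025.

>>> arm_command --plan '[[[0.001, 0, 0, 0, 0, 0, 1], [0.001, 0, 0.0025, 0, 0, 0, 1], [0.001, 0, 0.005, 0, 0, 0, 1], [0.001, 0, 0.005, 0, 0, 0, 1], [0.001, 0, 0.005, 0, 0, 0, 1]]]'

```text
time_s: 13.95
ee_pos: [0.6722, -0.0456, 0.0965]
eef_rot: [-3.14, -0.001, -3.076]
force: [0.6, 1.1, -0.4]
grip_width: 0.0118
grip_force: 45.0
```

```bash
python3 -c "
from h import *
to([.6726,-.0461,.0955],183.6-103.2); print(ctrl.get_obs()['ee_pos'],ctrl.get_obs()['moment'])"
```

```text
t 13.95 shift mm [-0.4 -0.6  1. ] rotvec [-1.000e-03  0.000e+00  1.804e+00] | yaw -176.26 q6 -1.757 F [ 0.56  1.11 -0.39]
[ 0.67219344 -0.04555167  0.09653687] [ 0.02022266  0.03742951 -0.02473848]
```

In the tool's units: 1.4 rad / 2 = 0.7.

>>> arm_command --plan '[[[0, 0, 0, 0, 0, 0.05, 1], [0, 0, 0, 0, 0, 0.11, 1], [0, 0, 0, 0, 0, 0.17, 1], [0, 0, 0, 0, 0, 0.23, 1], [0, 0, 0, 0, 0, 0.29, 1], [0, 0, 0, 0, 0, 0.35, 1], [0, 0, 0, 0, 0, 0.41, 1], [0, 0, 0, 0, 0, 0.47, 1], [0, 0, 0, 0, 0, 0.53, 1], [0, 0, 0, 0, 0, 0.59, 1], [0, 0, 0, 0, 0, 0.65, 1], [0, 0, 0, 0, 0, 0.7, 1]]]'

```text
time_s: 15.15
ee_pos: [0.6721, -0.0451, 0.0964]
eef_rot: [-3.14, 0.0, 1.802]
force: [-0.2, 1.6, -2.4]
grip_width: 0.0117
grip_force: 45.0
```

```bash
python3 -c "
from h import *
to([.6726,-.0461,.0965],-9.6); o=ctrl.get_obs(); print(o['ee_pos'],o['moment'],o['grip_width'])"
```

```text
t 15.15 shift mm [-1.1  0.3 -0.1] rotvec [-1.00e-03  1.00e-03  1.97e+00] | yaw 103.26 q6 -0.352 F [-0.17  1.63 -2.4 ]
[ 0.67206484 -0.04510335  0.09642939] [ 0.53385887 -0.05263018  0.10385345] 0.011739720805187747
```

In the tool's units: 1.4 rad / 2 = 0.7.

>>> arm_command --plan '[[[0, 0, 0, 0, 0, 0.05, 1], [0, 0, 0, 0, 0, 0.11, 1], [0, 0, 0, 0, 0, 0.17, 1], [0, 0, 0, 0, 0, 0.23, 1], [0, 0, 0, 0, 0, 0.29, 1], [0, 0, 0, 0, 0, 0.35, 1], [0, 0, 0, 0, 0, 0.41, 1], [0, 0, 0, 0, 0, 0.47, 1], [0, 0, 0, 0, 0, 0.53, 1], [0, 0, 0, 0, 0, 0.59, 1], [0, 0, 0, 0, 0, 0.65, 1], [0, 0, 0, 0, 0, 0.7, 1]]]'

```text
time_s: 16.35
ee_pos: [0.6733, -0.0457, 0.0966]
eef_rot: [3.139, -0.002, 0.402]
force: [10.1, -1.2, -7.1]
grip_width: 0.0112
grip_force: 45.0
```

In the tool's units: 0.57 rad / 2 = 0.285.

>>> arm_command --plan '[[[0, 0, 0, 0, 0, 0.06, 1], [0, 0, 0, 0, 0, 0.12, 1], [0, 0, 0, 0, 0, 0.18, 1], [0, 0, 0, 0, 0, 0.24, 1], [0, 0, 0, 0, 0, 0.285, 1], [0, 0, 0, 0, 0, 0.285, 1], [0, 0, 0, 0, 0, 0.285, 1], [0, 0, 0, 0, 0, 0.285, 1]]]'

```text
time_s: 17.15
ee_pos: [0.6733, -0.0464, 0.0967]
eef_rot: [3.14, -0.003, -0.163]
force: [8.9, -4.5, -6.4]
grip_width: 0.0123
grip_force: 45.0
```

```bash
python3 -c "
from h import *
to([.6726,-.0461,.0965],-9.6); o=ctrl.get_obs(); print(o['ee_pos'],o['moment'],o['grip_width'])"
```

```text
t 17.15 shift mm [-0.7 -0.2  0.2] rotvec [ 0.002 -0.003  0.004] | yaw -9.36 q6 1.613 F [ 8.95 -4.5  -6.41]
[ 0.6733083  -0.04639926  0.09665752] [-1.10588752 -1.98521166  0.13225635] 0.012316057952316892
```

In the tool's units: -70 mm / 800 = -0.0875, -67 mm / 800 = -0.0838, -0.23 rad / 2 = -0.115.

>>> arm_command --plan '[[[-0.0009, -0.0003, 0, 0, 0, -0.06, 1], [-0.0009, -0.0003, 0, 0, 0, -0.115, 1], [-0.0009, -0.0003, 0, 0, 0, -0.115, 1], [-0.0009, -0.0003, -0.0125, 0, 0, -0.115, 1], [-0.0009, -0.0003, -0.0313, 0, 0, -0.115, 1], [-0.0375, -0.0004, -0.0625, 0, 0, -0.115, 1], [-0.0838, 0, -0.0875, 0, 0, -0.115, 1], [-0.0838, 0, -0.0875, 0, 0, -0.115, 1], [-0.0838, 0, -0.0875, 0, 0, -0.115, 1], [-0.0838, 0, -0.0875, 0, 0, -0.115, 1]]]'

```text
time_s: 18.15
ee_pos: [0.6064, -0.0347, 0.1663]
eef_rot: [3.141, 0.001, 0.066]
force: [0.0, 0.1, -0.7]
grip_width: 0.0117
grip_force: 45.0
```

```bash
python3 - <<'E'
from h import *
im,P,i=snap("w5"); head(im,P,i,[.672,-.046])
cv2.imwrite("pics/w5b.png",cv2.resize(im,(768,576)))
to([.472,.320,.166],33); to([.472,.320,.166],-57); to([.472,.320,.166],6.5); print(ctrl.get_obs()["ee_pos"])
E
```

```text
head 381 [ 0.6725 -0.0459  0.0579] [672.5 -46. ] [17.3 18.3] 4.8
t 18.2 shift mm [-1.107e+02 -3.628e+02 -2.000e-01] rotvec [ 0.     0.002 -0.51 ] | yaw 3.78 q6 1.388 F [ 0.36 -0.43 -0.07]
t 18.2 shift mm [-1.107e+02 -3.628e+02 -2.000e-01] rotvec [2.000e-03 1.000e-03 1.061e+00] | yaw 3.78 q6 1.388 F [ 0.36 -0.43 -0.07]
t 18.2 shift mm [-1.107e+02 -3.628e+02 -2.000e-01] rotvec [ 0.001  0.002 -0.048] | yaw 3.78 q6 1.388 F [ 0.36 -0.43 -0.07]
[ 0.6063849  -0.03471604  0.16588854]
```

View pics/w5b.png

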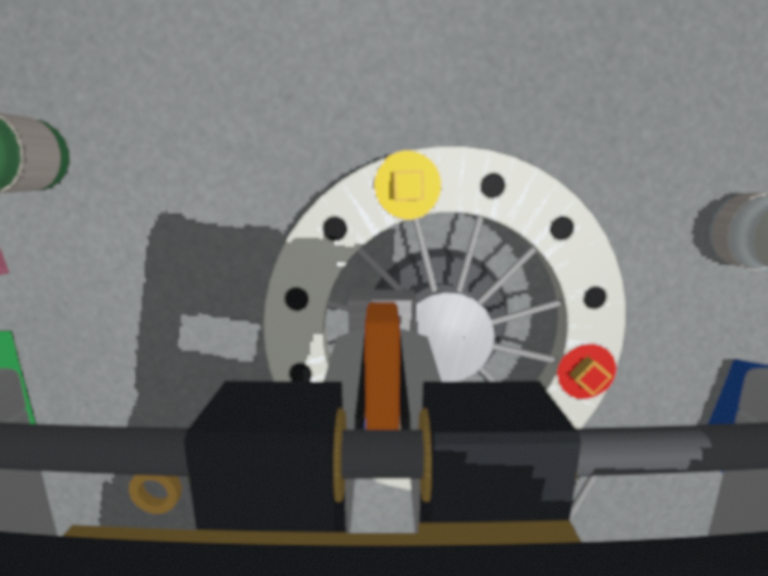

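The yellow nipple is square again at 4.8° (3.6° + two quarter turns, within measuring error), and red still sits at a diamond. Next I'll check the clearance around the mat for placing the key.

```bash
python3 - <<'E'
from h import *
for n in("scene","side"):
    im=cv2.imread(f"pics/{n}.png"); d=np.load(n+"_d.npy"); P=cloud(n,d)
    H,S,V=cv2.split(cv2.cvtColor(im,cv2.COLOR_BGR2HSV))
    m=((H>160)&(H<176)&(S>60)&(V>100)&(P[...,2]>.005)&(P[...,0]<.7)&(P[...,0]>.4)&(P[...,1]>.1)&(P[...,1]<.5))
    q=P[m]; print(n,len(q),np.round(q.min(0),3),np.round(np.median(q,0),3),np.round(q.max(0),3))
E
```

```text
scene 288 [0.58  0.257 0.005] [0.603 0.273 0.061] [0.618 0.306 0.087]
side 218 [0.573 0.259 0.005] [0.591 0.279 0.062] [0.614 0.307 0.086]
```

In the tool's units: -363 mm / 800 = -0.4538, -111 mm / 800 = -0.1388, -0.51 rad / 2 = -0.255.

>>> arm_command --plan '[[[-0.1388, -0.4538, 0, 0, 0.001, -0.255, 1], [-0.1388, -0.4538, 0, 0, 0.001, -0.255, 1], [-0.1388, -0.4538, 0, 0, 0.001, -0.255, 1], [-0.1388, -0.4538, 0, 0, 0.001, -0.255, 1], [-0.1388, -0.4538, 0, 0, 0.001, -0.255, 1], [-0.1388, -0.4538, 0, 0, 0.001, -0.255, 1], [-0.1388, -0.4538, 0, 0, 0.001, -0.255, 1], [-0.1388, -0.4538, 0, 0, 0.001, -0.255, 1], [-0.1388, -0.4538, 0, 0, 0.001, -0.255, 1], [-0.1388, -0.4538, 0, 0, 0.001, -0.255, 1], [-0.1388, -0.4538, 0, 0, 0.001, -0.255, 1], [-0.1388, -0.4538, 0, 0, 0.001, -0.255, 1]]]'

```text
time_s: 19.4
ee_pos: [0.4717, 0.3192, 0.1661]
eef_rot: [3.14, -0.0, 0.575]
force: [0.5, -0.4, -1.0]
grip_width: 0.0116
grip_force: 45.0
```

```bash
python3 -c "
from h import *
to([.472,.320,.054],33); print(ctrl.get_obs()['ee_pos'],ctrl.get_obs()['eef_rot'])"
```

```text
t 19.4 shift mm [  0.7  -0.7 112.1] rotvec [ 0.001 -0.    -0.001] | yaw 32.95 q6 1.527 F [ 0.46 -0.39 -1.01]
[0.47170963 0.31918129 0.16612   ] [ 3.14048462e+00 -1.92465132e-04  5.75105792e-01]
```

In the tool's units: 112 mm / 800 = 0.14, 111 mm / 800 = 0.1388.

>>> arm_command --plan '[[[0, 0, 0.05, 0, 0, 0, 1], [0, 0, 0.1, 0, 0, 0, 1], [0, 0, 0.125, 0, 0, 0, 1], [0, 0, 0.135, 0, 0, 0, 1], [0, 0, 0.1375, 0, 0, 0, 1], [0, 0, 0.1388, 0, 0, 0, 1], [0, 0, 0.14, 0, 0, 0, 1], [0, 0, 0.14, 0, 0, 0, 1], [0, 0, 0.14, 0, 0, 0, 1]]]'

```text
time_s: 20.3
ee_pos: [0.4714, 0.3202, 0.0549]
eef_rot: [3.141, -0.002, 0.577]
force: [0.1, -1.2, -1.0]
grip_width: 0.0119
grip_force: 45.0
```

In the tool's units: 2.3 mm / 800 = 0.0029, 2 mm / 800 = 0.0025.

>>> arm_command --plan '[[[0, 0, 0.0009, 0, 0, 0, 1], [0, 0, 0.0018, 0, 0, 0, 1], [0, 0, 0.0025, 0, 0, 0, 1], [0, 0, 0.0029, 0, 0, 0, 1], [0, 0, 0.0029, 0, 0, 0, 1]]]'

```text
time_s: 20.8
ee_pos: [0.4712, 0.3201, 0.0522]
eef_rot: [3.141, -0.001, 0.577]
force: [-0.8, -1.0, 1.8]
grip_width: 0.0116
grip_force: 45.0
```

>>> arm_command --plan '[[[0, 0, 0, 0, 0, 0, 0.3], [0, 0, 0, 0, 0, 0, 0.2], [0, 0, 0, 0, 0, 0, 0], [0, 0, 0, 0, 0, 0, -0.5], [0, 0, 0, 0, 0, 0, -0.5], [0, 0, 0, 0, 0, 0, -0.5], [0, 0, 0, 0, 0, 0, -0.5], [0, 0, 0, 0, 0, 0, -0.5], [0, 0, 0, 0, 0, 0, -0.5], [0, 0, 0, 0, 0, 0, -0.5]]]'

```text
time_s: 21.8
ee_pos: [0.4712, 0.3201, 0.052]
eef_rot: [3.141, -0.001, 0.577]
force: [0.6, 0.4, -0.4]
grip_width: 0.0703
grip_force: 0.0
```

In the tool's units: -160 mm / 800 = -0.2, -130 mm / 800 = -0.1625.

>>> arm_command --plan '[[[0, 0, -0.0188, 0, 0, 0, -0.5], [0, 0, -0.0563, 0, 0, 0, -0.5], [0, 0, -0.1125, 0, 0, 0, -0.5], [0, 0, -0.1625, 0, 0, 0, -0.5], [0, 0, -0.2, 0, 0, 0, -0.5], [0, 0, -0.2, 0, 0, 0, -0.5], [0, 0, -0.2, 0, 0, 0, -0.5]]]'

```text
time_s: 22.5
ee_pos: [0.471, 0.3202, 0.2129]
eef_rot: [3.14, -0.002, 0.577]
force: [0.4, -0.0, -0.3]
grip_width: 0.0707
grip_force: 0.0
```

```bash
python3 - <<'E'
from h import *
im,P,i=snap("w6"); s,_=cams.camera("scene"); sd,_=cams.camera("side")
cv2.imwrite("pics/end.png",np.hstack([cv2.resize(im,(400,400)),cv2.resize(s[110:240,170:430],(400,400),interpolation=cv2.INTER_CUBIC)]))
print(ctrl.get_obs()["grip_width"],ctrl.get_obs()["force"])
E
```

```text
0.07077840642508411 [ 0.21029911  0.0170209  -0.16068547]
```

View pics/end.png

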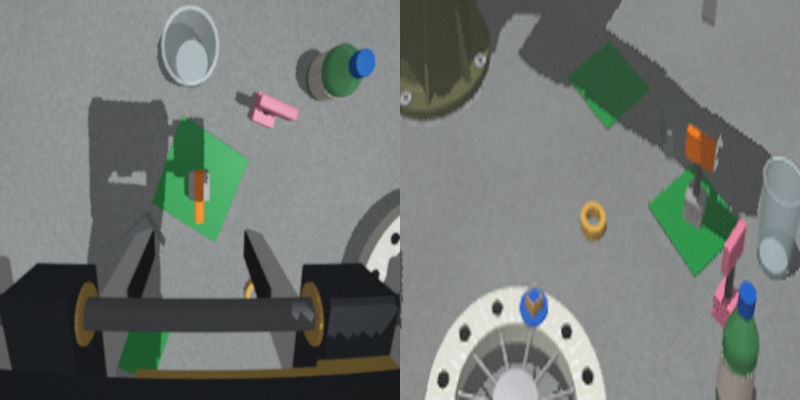

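The key stands upright at the mat's middle (200,185 left; 697,190 right), the gripper is clear, and the bystanders in view are undisturbed.

```bash
python3 -c "
from station import ctrl
print(ctrl.hand_in())"
```

```text
the job is handed in; nothing more can be done
None
```

Job handed in at about 23 s: red turned one quarter turn and yellow two (camera readings within about 1°), blue never touched, and the key standing upright near the middle of the green mat.

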